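# Seal the batch sample and show its label to the camera

## Robot

A 6-joint arm with a two-finger parallel gripper is mounted at the origin on the work surface. World frame = base frame: x ahead of the robot, y to its left, z up, the work surface at z = 0. Lengths are in mm, angles in rad, forces in N, time in s.
With the tool pointing down it reaches from about 300 to 775 mm from the base axis. Payload 14.6 kg.
Tool frame: the origin (TCP) lies midway between the tips of the shut fingers; the grasp point (between the pads) lies 19 mm behind it; z points along the fingers, y is the line along which they close (so a half turn about z gives the same grasp; the last joint's range is limited). The gripper opens to 94 mm and grips with 3 to 60 N. Pads are 16 mm wide; open, the fingers measure 119 mm over their backs; the gripper's body (75 mm by 177 mm) begins 78 mm behind the grasp point.
Start: joints at [-1.22, 0.3, 1.521, -0, 1.321, -0.067], TCP at [223.155, -502.684, 205.446] pointing down, gripper open.
Joint ranges: [-3.03, 3.03], [-0.79, 2.21], [0.23, 2.52], [-1.04, 4.18], [0, 3.07], [-2.55, 2.55]. Speed limits (rad/s): [2.22, 2.22, 2.57, 3.14, 3.14, 3.14].

## Interface

Orientations are given as [roll, pitch, yaw] about the fixed x, y, z axes, in that order (R = Rz(yaw) Ry(pitch) Rx(roll)).
In Python, from cell import manip, camera gives the robot as it stands.
- The arm moves only by the tool move_arm, never from a script. Its arguments are lists of equal length, an entry for each row: "dp": the shift along the world's x, y, z in mm, a list of three; "rotation": the turn, a rotation vector about the world's x, y, z in rad, a list of three; "hand": the opening, from 0 (shut) to 1 (fully open). A call has 1 to 10 rows; each row shifts and turns the commanded pose from where the row before left it; what a row does not reach is not made up. A row lasts 1/8 s, in which the tool goes at most 62.5 mm and 10.7 degrees, less where a joint would pass 70% of its speed; a pose out of reach is approached as far as the arm can. A call with a gripper value outside its range is refused whole. The fingers move at their own pace and stop on an object; "newtons" is the grip in N (left out, the last holds). Time passes only in rows, so rows that do not move let the fingers close. It gives the time, the measured TCP pose, the force, the opening and the grip force at its end, in the units of the state.
- manip.read_state(): the state, without advancing time (a new reading comes with each control period).
- camera(name): name is "scene" or "side" or "wrist"; returns a dict with "image" (384x512x3 uint8, red, green, blue), "fx", "fy", "cx", "cy" (pixels), "R" (3x3) and "t" (3): a world point X has camera coordinates R X + t; the wrist camera has in their place "mount" (4x4, takes a point from camera to tool coordinates, whose origin is the TCP and whose axes are the flange's). Camera axes: x right, y down, z forward; pixel columns grow to the right and rows downward; lengths in mm; the calibration is good to about 2 mm. A picture is of the moment at which its call begins: read the wrist's pose just before it. There is no depth.
- manip.sign_off(): hands the job in; it is judged then, once.
The state is a dict: "clock": time; "joints": joint angles; "qd": joint speeds; "effort": joint torques, N m; "eef_pos": TCP position; "eef_rot": TCP orientation; "wrist_force": force on the tool from outside, world axes, zero at the start; "moment": the same for the moment, N m; "finger_gap": finger opening in mm; "finger_force": force on a finger pad.
Only numpy, scipy, OpenCV 4.12 (cv2) and the standard library are available. Lean on these libraries where they do the work, as an engineer would, in place of code of your own. Each camera call takes 0.05 s, during which the arm holds its last target. There are 200 camera calls.

## Task

The batch sample is the clear square pot with the orange lid, and its lid is not on properly: with the pot standing in the tray, press that lid straight down until it is fully home. Then pick the pot up, keeping your fingers off its label, and hold it in the air for the batch camera (the blue one on the stand): label facing the lens squarely along its line of sight, right way up, centred in view and about 15 cm in front of the lens. Finish there, still and holding the pot, lid still home; leave the other two pots standing where they are and do not knock the camera.

Things in the scene. Friction and masses are not known exactly. Their poses are not given: they have to be found in the camera images.
- sample_pot_center (a point): The sample pot: clear square plastic pot with an orange push-on lid, diced yellow sweet potato inside, 0.1 to 0.22 kg. Body 50 x 50 mm with flat upright sides, 52 mm high; 70 mm in all with the lid home. Stands in the tray. Point on its axis 35 mm above its underside. z runs up the pot; x points out through the labelled face, at the start towards +x of the world, give or take 70 degrees.
- sample_pot_label: The white paper label on one side face (+x side) of the sample pot, 36 mm wide, 34 mm high, 1.2 mm thick, with an orange stripe along its upper edge. Origin at the middle of the label, 25 mm from the pot's axis and 26 mm above the pot's underside; x points straight out of the label, y along its width, z up it.
- sample_lid (a joint): How far the orange lid is pushed on, in m: 0 stands 6 mm proud, 0.006 is fully home; it starts between 0 and 0.0015. The lid slides down the pot's axis against a friction of about 6 N, stays where it is left and meets a hard stop when home.
- sample_lid_top (a point): Centre of the flat top of the orange lid (48 x 48 mm, 18 mm high): 70 mm above the pot's underside when the lid is home, up to 6 mm more before.
- white_pot_center (a point): A like pot with a white lid, already closed: the same size (50 x 50 x 70 mm). Point on its axis 35 mm above its underside.
- blue_pot_center (a point): A like pot with a blue lid, already closed: the same size (50 x 50 x 70 mm). Point on its axis 35 mm above its underside.
- lens (a point): Middle of the lens front of the batch camera: blue 74 x 56 x 56 mm box with a 92 mm white ring light flush with the lens, on a grey stand at the far side. Its pivot is 0.30 m above the table, 70 mm behind the lens front. It looks along -x of this frame, roughly at the robot and 9 to 29 degrees down; y is sideways, z up in its picture. A label shown correctly has the same x, y, z directions.
- tray: The flat steel tray, 180 x 360 mm (x, y), floor 3 mm and rim 16 mm above the table, in which the three pots stand in a row along its y, some 110 mm from centre to centre. Origin at the centre of its underside.
- focus (a point): The point in empty air on the lens's line of sight 150 mm in front of the lens, where the middle of the label belongs. Same axes as the lens.

How it is judged:
By the outcome, as a careful person would: the job done as asked, in the order asked, and still so for the second after the job is handed in, while the arm keeps its last pose, push and grip.
It also fails if it takes over 48 s, if anything falls off the work surface, if the arm or the gripper's body presses on something with over 40 N, if the wrist force passes 120 N, or if a joint passes its speed limit or range.

## Working session

There is one attempt and no reset: what is moved stays moved. The work goes in short steps, Python scripts to look and compute and a tool call to move; the robot and the scene stay as the last step left them, time stands still between calls to the robot, and variables do not carry over. Pictures are saved under pics/ and viewed, at most 10 in all, crops included, and the job is handed in when it is done.

Besides the shell and the picture viewer there is one more tool, called after ">>>" by a JSON object that holds its "op" and its "data". move_arm: Moves the arm, as the interface text tells. Its arguments: {"type":"object","properties":{"dp":{"type":"array","items":{"type":"array","items":{"type":"number"}}},"rotation":{"type":"array","items":{"type":"array","items":{"type":"number"}}},"hand":{"type":"array","items":{"type":"number"}},"newtons":{"type":"number"}},"required":["dp","rotation","hand"]}

```bash
ls; mkdir -p pics; python3 - <<'E'
from cell import manip,camera
import cv2,numpy as np
s=manip.read_state();print(s)
ims=[]
for n in("scene","side"):
    c=camera(n);ims.append(c);cv2.imwrite(f"pics/{n}0.png",c["image"][:,:,::-1])
    print(n,c["fx"],c["fy"],c["cx"],c["cy"],np.round(c["R"],3).tolist(),np.round(c["t"],1))
w=camera("wrist");print(w["fx"],np.round(w["mount"],3).tolist());cv2.imwrite("pics/w0.png",w["image"][:,:,::-1])
E
```

```text
pics
{'clock': 0.0, 'joints': array([-1.21958405e+00,  3.00486788e-01,  1.52164085e+00,  3.03959557e-06,
        1.32069540e+00, -6.65863200e-02]), 'qd': array([ 3.99537530e-05,  1.31854748e-03,  1.59179469e-03,  6.72935652e-04,
       -1.70460346e-03,  1.89388203e-04]), 'effort': array([-5.08915873e-04, -5.31813526e+01, -3.52738559e+01,  7.08053727e-02,
        2.44317355e-02, -1.04346250e-04]), 'eef_pos': array([ 223.0680377 , -502.41888346,  204.85244559]), 'eef_rot': array([-3.14036519e+00, -8.48038469e-05,  4.17797789e-01]), 'wrist_force': array([-0.02164083,  0.21244753, -0.62521935]), 'moment': array([-0.02726501,  0.02746904,  0.00350754]), 'finger_force': 0.0, 'finger_gap': 93.82391307623564}
scene 371.4939604070075 371.4939604070075 250.4576600920963 192.3893203129615 [[-0.607, 0.795, 0.017], [0.44, 0.353, -0.826], [-0.662, -0.494, -0.564]] [ 338.8 -120.3 1293.1]
side 492.05451510801515 492.05451510801515 261.47302409054714 185.64723948364855 [[-0.856, -0.517, 0.016], [-0.289, 0.453, -0.844], [0.429, -0.726, -0.537]] [557.6 320.3 829.1]
266.77072467643416 [[-0.0, -0.958, -0.286, 83.4], [1.0, -0.001, 0.001, -0.284], [-0.001, -0.286, 0.958, -179.422], [0.0, 0.0, 0.0, 1.0]]
```

View pics/scene0.png

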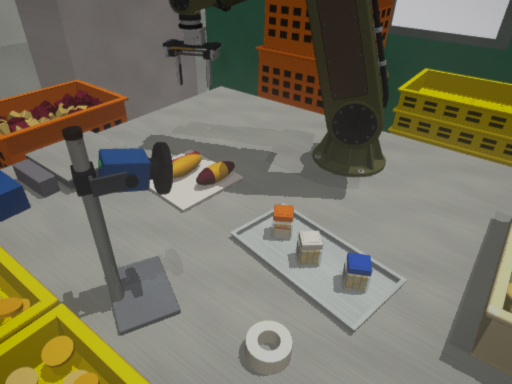

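View pics/side0.png

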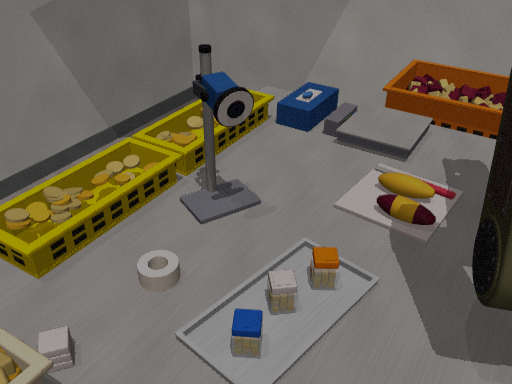

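Scene: orange lid at (283,213), white at (310,240), blue at (358,263), and the camera ring seen from behind at (161,168). Side: orange lid at (325,257), ring and lens at (234,106).

```bash
cat > h.py <<'E'
import numpy as np,cv2
from scipy.spatial.transform import Rotation as Ro
from cell import manip,camera
def cam(n):
    s=manip.read_state();c=camera(n)
    if n=="wrist":
        R=Ro.from_euler('xyz',s["eef_rot"]).as_matrix();M=c["mount"]
        Rc=R@M[:3,:3];p=R@M[:3,3]+s["eef_pos"];c["R"]=Rc.T;c["t"]=-Rc.T@p
    c["o"]=-c["R"].T@c["t"];return c
def ray(c,uv):
    d=c["R"].T@np.array([(uv[0]-c["cx"])/c["fx"],(uv[1]-c["cy"])/c["fy"],1]);return c["o"],d/np.linalg.norm(d)
def plane(c,uv,z):
    o,d=ray(c,uv);return o+d*(z-o[2])/d[2]
def tri(*cu):
    A=np.zeros((3,3));b=np.zeros(3);L=[]
    for c,u in cu:
        o,d=ray(c,u);P=np.eye(3)-np.outer(d,d);A+=P;b+=P@o;L.append((o,P))
    X=np.linalg.solve(A,b);return X,[np.linalg.norm(P@(X-o)) for o,P in L]
def proj(c,X):
    x=c["R"]@X+c["t"];return np.array([c["fx"]*x[0]/x[2]+c["cx"],c["fy"]*x[1]/x[2]+c["cy"]])
def blobs(im,lo,hi,amin=30,roi=None):
    h=cv2.cvtColor(im,cv2.COLOR_RGB2HSV);m=cv2.inRange(h,np.array(lo),np.array(hi))
    if roi:
        k=np.zeros_like(m);x0,y0,x1,y1=roi;k[y0:y1,x0:x1]=1;m*=k
    cs=cv2.findContours(m,cv2.RETR_EXTERNAL,cv2.CHAIN_APPROX_NONE)[0]
    return sorted([c for c in cs if cv2.contourArea(c)>amin],key=cv2.contourArea,reverse=True)
E
python3 - <<'E'
from h import *
a=cam("scene");b=cam("side")
def cen(c):return c.reshape(-1,2).mean(0)
oa=blobs(a["image"],(3,150,100),(20,255,255),30,(265,195,305,230));ob=blobs(b["image"],(3,150,100),(20,255,255),30,(305,240,345,280))
for c in oa+ob:print(cv2.boundingRect(c),cv2.contourArea(c))
print("lid",tri((a,cen(oa[0])),(b,cen(ob[0]))))
# ring in side view
rb=blobs(b["image"],(0,0,150),(180,60,255),30,(205,75,262,135))
for c in rb:print(cv2.boundingRect(c),cv2.contourArea(c),cv2.fitEllipse(c))
ra=blobs(a["image"],(0,0,0),(180,255,70),30,(145,135,180,200))
for c in ra:print(cv2.boundingRect(c),cv2.contourArea(c),cv2.fitEllipse(c))
print("lens~",tri((a,(164,168)),(b,(234.5,106))))
def up(c,r,n):
    x0,y0,x1,y1=r;return cv2.resize(c["image"][y0:y1,x0:x1],(400,400),interpolation=cv2.INTER_CUBIC)
cv2.imwrite("pics/crop.png",np.hstack([up(a,(255,190,315,250),6),up(b,(190,65,270,145),6)])[:,:,::-1])
print(b["o"],a["o"])
for n,p,q in(("w",(310,238),(282,277)),("b",(359,261),(247,317))):print(n,tri((a,p),(b,q)))
E
```

```text
(274, 205, 19, 16) 248.0
(313, 247, 26, 22) 473.0
lid (array([481.58005963,  40.72889482,  68.5534915 ]), [np.float64(0.48092363760490486), np.float64(0.4809236376049936)])
(149, 142, 24, 52) 899.0 ((160.77720642089844, 167.5491943359375), (22.339963912963867, 52.399845123291016), 177.1302947998047)
lens~ (array([754.27251155, -49.38166566, 289.97345757]), [np.float64(2.774301965034624), np.float64(2.774301965034679)])
[213.7054945  745.56637331 706.65566658] [1114.67115146  411.80971286  623.83420564]
w (array([525.06074096, 140.35691495,  71.95739269]), [np.float64(2.115883438168242), np.float64(2.1158834381682903)])
b (array([526.91493137, 258.11629902,  73.88817276]), [np.float64(1.8800804951375123), np.float64(1.8800804951374637)])
```

View pics/crop.png

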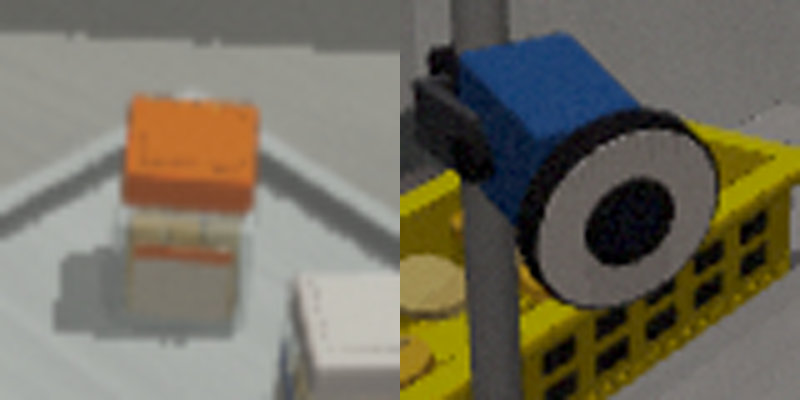

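The left crop shows the label clearly in view, roughly facing the scene camera (yaw about 30°). The right crop shows the white ring with the lens at about (630,220), and the box behind it. I'm moving above the pot for a closer look.

>>> {"op": "move_arm", "data": {"dp": [[24,50,3],[24,50,3],[24,50,3],[24,50,3],[24,50,3],[24,50,3],[24,50,3],[24,50,3],[24,50,3],[24,50,3]], "rotation": [[0,0,0],[0,0,0],[0,0,0],[0,0,0],[0,0,0],[0,0,0],[0,0,0],[0,0,0],[0,0,0],[0,0,0]], "hand": [1,1,1,1,1,1,1,1,1,1]}}

```text
clock: 1.5
eef_pos: [463.7, -0.8, 235.7]
eef_rot: [3.141, -0.0, 0.418]
wrist_force: [0.2, -1.2, 1.4]
finger_gap: 93.9
finger_force: 0.0
```

>>> {"op": "move_arm", "data": {"dp": [[15,38,0],[0,0,0],[0,0,0]], "rotation": [[0,0,0],[0,0,0],[0,0,0]], "hand": [0.5,0,0]}}

```text
clock: 1.88
eef_pos: [477.9, 34.9, 235.3]
eef_rot: [-3.142, 0.0, 0.418]
wrist_force: [0.3, -0.0, 0.5]
finger_gap: 67.4
finger_force: 0.0
```

```bash
python3 - <<'E'
from h import *
s=manip.read_state();print(s["eef_pos"],s["eef_rot"],s["clock"])
c=cam("wrist");print(proj(c,np.array([481,40,73.])))
cv2.imwrite("pics/w1.png",c["image"][:,:,::-1])
E
```

```text
[477.90670357  34.90218069 235.28570017] [-3.14157668e+00  4.63473245e-04  4.17968001e-01] 1.875
[255.30471145 173.18520891]
```

View pics/w1.png

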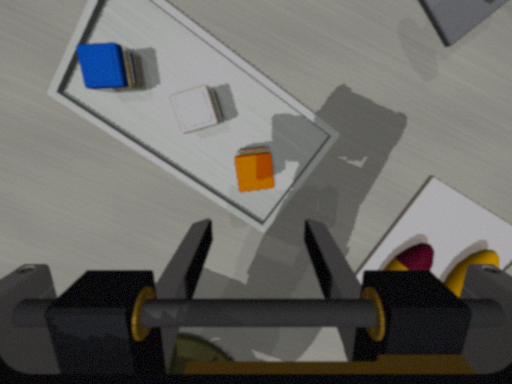

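The wrist view shows the orange lid at (254,172), with the label side above it in the picture (just around (254,150)). White is at (195,108) and blue at (104,66). Measuring the yaw.

```bash
python3 - <<'E'
from h import *
c=cam("wrist")
for n,lo,hi,z,roi in(("orange",(3,150,90),(20,255,255),76,(225,140,285,200)),("blue",(105,150,60),(130,255,255),73,(60,30,160,100)),("white",(0,0,190),(180,25,255),73,(165,80,230,140))):
    for k in blobs(c["image"],lo,hi,100,roi)[:1]:
        q=cv2.boxPoints(cv2.minAreaRect(k));P=np.array([plane(c,p,z) for p in q])
        print(n,P.mean(0),[np.round([np.linalg.norm(P[i]-P[i-1]),np.degrees(np.arctan2(*(P[i]-P[i-1])[1::-1]))],1) for i in range(4)])
E
```

```text
orange [483.14985837  42.45554911  76.        ] [array([48.6, 29.1]), array([ 45.6, -59.4]), array([  48.3, -148.7]), array([ 47.4, 120.9])]
blue [525.57233161 258.29952004  73.        ] [array([48.4, 17. ]), array([ 53.2, -62.7]), array([  47.9, -160.2]), array([ 55.6, 117.4])]
```

>>> {"op": "move_arm", "data": {"dp": [[5,7,0],[0,0,-40],[0,0,-45],[0,0,-40],[0,0,-18],[0,0,0]], "rotation": [[0,0,0.108],[0,0,0],[0,0,0],[0,0,0],[0,0,0],[0,0,0]], "hand": [0,0,0,0,0,0], "newtons": 20}}

```text
clock: 2.72
eef_pos: [482.5, 41.5, 91.7]
eef_rot: [-3.141, 0.002, 0.524]
wrist_force: [0.2, -0.3, 0.6]
finger_gap: 1.2
finger_force: 0.0
```

```bash
python3 - <<'E'
from h import *
s=manip.read_state();print(s["eef_pos"],s["eef_rot"],s["clock"],s["finger_gap"],s["wrist_force"])
c=cam("wrist");print(proj(c,np.array([483,42,78.])),proj(c,s["eef_pos"]))
x=c["image"];b=cam("side")
cr=cv2.resize(b["image"][200:300,265:365],(384,384),interpolation=cv2.INTER_CUBIC)
cv2.imwrite("pics/w2.png",cv2.resize(np.hstack([x,cr]),(800,343))[:,:,::-1])
E
```

```text
[482.48783866  41.48679902  91.695305  ] [-3.14057238e+00  1.86232409e-03  5.24497881e-01] 2.725 1.1659220821733756 [ 0.1819062  -0.28358469  0.61375608]
[257.88484786 221.07882867] [258.13746588 229.38783842]
```

View pics/w2.png

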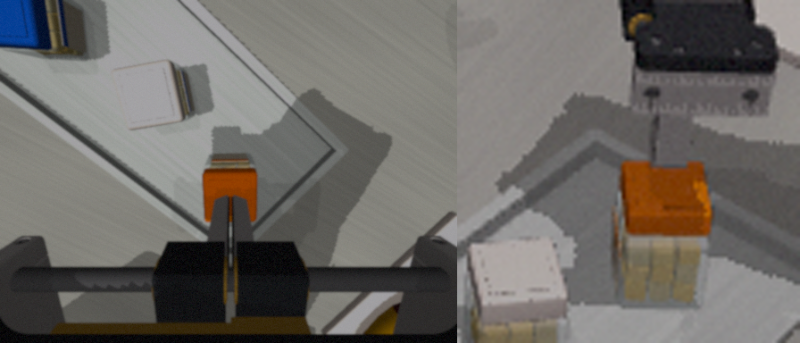

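The fingers are over the lid at (230,195), and the lid edges are square to the picture, so the yaw is right. Pressing down in small steps.

>>> {"op": "move_arm", "data": {"dp": [[0,0,-8],[0,0,-4],[0,0,-2],[0,0,-2]], "rotation": [[0,0,0],[0,0,0],[0,0,0],[0,0,0]], "hand": [0,0,0,0]}}

```text
clock: 3.32
eef_pos: [483.3, 42.3, 76.7]
eef_rot: [3.141, -0.0, 0.526]
wrist_force: [-3.1, -0.1, 6.6]
finger_gap: 0.4
finger_force: 3.1
```

>>> {"op": "move_arm", "data": {"dp": [[0,0,-1],[0,0,-1],[0,0,0]], "rotation": [[0,0,0],[0,0,0],[0,0,0]], "hand": [0,0,0]}}

```text
clock: 3.7
eef_pos: [483.2, 42.3, 74.7]
eef_rot: [3.141, -0.0, 0.526]
wrist_force: [-2.3, -0.7, 3.8]
finger_gap: 0.4
finger_force: 2.2
```

>>> {"op": "move_arm", "data": {"dp": [[0,0,-1],[0,0,-1],[0,0,0]], "rotation": [[0,0,0],[0,0,0],[0,0,0]], "hand": [0,0,0]}}

```text
clock: 4.08
eef_pos: [483.4, 42.4, 73.2]
eef_rot: [3.141, -0.001, 0.526]
wrist_force: [-3.8, 0.3, 10.1]
finger_gap: 0.6
finger_force: 5.4
```

>>> {"op": "move_arm", "data": {"dp": [[0,0,-0.5],[0,0,0]], "rotation": [[0,0,0],[0,0,0]], "hand": [0,0]}}

```text
clock: 4.32
eef_pos: [483.6, 42.4, 73.2]
eef_rot: [3.141, -0.001, 0.526]
wrist_force: [-6.1, 0.5, 16.3]
finger_gap: 0.4
finger_force: 8.4
```

>>> {"op": "move_arm", "data": {"dp": [[0,0,-0.5],[0,0,-0.3],[0,0,0]], "rotation": [[0,0,0],[0,0,0],[0,0,0]], "hand": [0,0,0]}}

```text
clock: 4.7
eef_pos: [483.8, 42.4, 73.1]
eef_rot: [3.141, -0.002, 0.526]
wrist_force: [-8.9, 0.2, 26.1]
finger_gap: 0.7
finger_force: 13.0
```

The lid stopped at z = 73 with the force rising to 26 N, so it is home. Now I lift and look at the batch camera from two directions.

>>> {"op": "move_arm", "data": {"dp": [[0,0,20],[0,0,40],[0,0,45],[0,0,45]], "rotation": [[0,0,0],[0,0,0],[0,0,0],[0,0,0]], "hand": [0,0,0,0]}}

```text
clock: 5.2
eef_pos: [483.0, 42.4, 222.6]
eef_rot: [3.142, -0.0, 0.526]
wrist_force: [-0.7, 0.4, -0.3]
finger_gap: 0.5
finger_force: 0.0
```

>>> {"op": "move_arm", "data": {"dp": [[5,-22,10],[7,-22,10],[7,-22,10],[9,-22,10],[9,-22,10],[9,-22,10],[9,-22,10],[9,-22,10],[9,-22,10],[0,0,0]], "rotation": [[0.088,-0.152,0],[0.088,-0.152,0],[0.088,-0.152,0],[0.088,-0.152,0],[0.088,-0.152,0],[0.088,-0.152,0],[0.088,-0.152,0],[0.088,-0.152,0],[0.088,-0.152,0],[0,0,0]], "hand": [0,0,0,0,0,0,0,0,0,0]}}

```text
clock: 6.45
eef_pos: [556.3, -156.8, 308.7]
eef_rot: [-0.414, -1.561, -2.204]
wrist_force: [-0.7, 0.7, 0.3]
finger_gap: 0.4
finger_force: 0.0
```

```bash
python3 - <<'E'
from h import *
import pickle
s=manip.read_state();R=Ro.from_euler('xyz',s["eef_rot"]).as_matrix();print(s["eef_pos"],R[:,2],R[:,0],s["clock"])
c=cam("wrist");print(proj(c,np.array([754,-49,288.])));pickle.dump(c,open("v1.pkl","wb"))
cv2.imwrite("pics/w3.png",c["image"][:,:,::-1])
E
```

```text
[ 556.25019947 -156.78014674  308.69128996] [0.86616421 0.49968548 0.00860132] [-0.00555937 -0.007576    0.99995585] 6.45
[261.45993159 181.66395961]
```

View pics/w3.png

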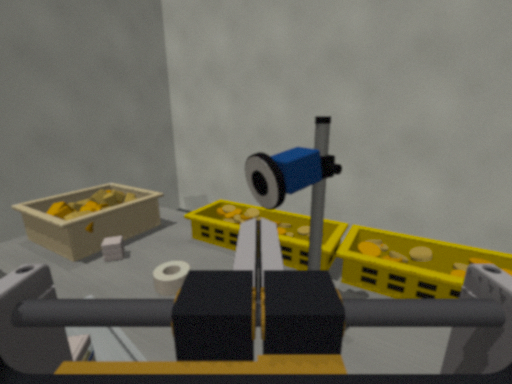

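The wrist view shows the ring at (264,180), strongly oblique, with the lens looking towards +y. Second view from the other side.

>>> {"op": "move_arm", "data": {"dp": [[-2,37,0],[-2,37,0],[-2,37,0],[-2,37,0],[-2,37,0],[0,0,0]], "rotation": [[0,0,-0.174],[0,0,-0.174],[0,0,-0.174],[0,0,-0.174],[0,0,-0.174],[0,0,0]], "hand": [0,0,0,0,0,0]}}

```text
clock: 7.25
eef_pos: [561.5, -28.0, 333.0]
eef_rot: [0.225, -1.485, 2.842]
wrist_force: [-0.6, -0.2, 0.3]
finger_gap: 0.1
finger_force: 0.0
```

```bash
cat > m.py <<'E'
from h import *
import pickle
s=manip.read_state();print(s["eef_pos"],s["clock"])
c=cam("wrist");pickle.dump(c,open("v2.pkl","wb"))
cs=[pickle.load(open("v1.pkl","rb")),c,cam("side")]
out=[];vis=[]
def circle(c,E):
    (x,y),(a,b),th=E;th=np.radians(th);a/=2;b/=2
    Rm=np.array([[np.cos(th),-np.sin(th)],[np.sin(th),np.cos(th)]])
    A=Rm@np.diag([1/a**2,1/b**2])@Rm.T;m=np.array([x,y])
    Q=np.zeros((3,3));Q[:2,:2]=A;Q[:2,2]=Q[2,:2]=-A@m;Q[2,2]=m@A@m-1
    K=np.array([[c["fx"],0,c["cx"]],[0,c["fy"],c["cy"]],[0,0,1]]);C=K.T@Q@K
    w,V=np.linalg.eigh(C)   # one negative
    i=np.argsort(-w);l1,l2,l3=w[i];V=V[:,i]
    if l3>0: raise ValueError
    r=46;res=[]
    for s1 in(1,-1):
        n=V@np.array([s1*np.sqrt((l1-l2)/(l1-l3)),0,np.sqrt((l2-l3)/(l1-l3))])
        p=V@np.array([s1*l3*np.sqrt((l1-l2)/(l1-l3)),0,l1*np.sqrt((l2-l3)/(l1-l3))])*r/np.sqrt(-l1*l3)
        if p[2]<0:p=-p
        if n@p<0:n=-n
        res.append((c["R"].T@(p-c["t"]),c["R"].T@n))
    return res
for j,c in enumerate(cs):
    u=proj(c,np.array([754,-49,288.]));x0,y0=(u-45).astype(int);S=6
    im=cv2.resize(c["image"][y0:y0+90,x0:x0+90],None,fx=S,fy=S,interpolation=cv2.INTER_CUBIC)
    g=cv2.cvtColor(im,cv2.COLOR_RGB2HSV)
    m=cv2.inRange(g,(0,0,95),(180,55,255))
    # keep the component surrounding the dark lens: contour with a hole nearest centre
    ct,h=cv2.findContours(m,cv2.RETR_CCOMP,cv2.CHAIN_APPROX_NONE)
    best=None
    for k,q in enumerate(ct):
        if h[0][k][3]>=0 and cv2.contourArea(q)>1000:
            d=np.linalg.norm(q.reshape(-1,2).mean(0)-270)
            if best is None or d<best[0]:best=(d,k,h[0][k][3])
    if best is None:print(j,"no hole");vis.append(im);continue
    o=cv2.convexHull(ct[best[2]]);Es=cv2.fitEllipse(ct[best[2]]);Ei=cv2.fitEllipse(ct[best[1]])
    cv2.ellipse(im,Es,(255,0,0),1);cv2.ellipse(im,Ei,(0,255,0),1);vis.append(im)
    f=lambda E:(((E[0][0]+.5)/S-.5+x0,(E[0][1]+.5)/S-.5+y0),(E[1][0]/S,E[1][1]/S),E[2])
    print(j,f(Es),f(Ei)[0],f(Ei)[1]);out.append((c,f(Es)))
    for X,n in circle(c,f(Es)):print("  ",X.round(1),n.round(3))
cv2.imwrite("pics/rings.png",np.hstack([cv2.resize(v,(266,266)) for v in vis])[:,:,::-1])
print(tri(*[(c,E[0]) for c,E in out]))
E
python3 m.py
```

```text
[561.46036974 -27.98407218 333.03203138] 7.25
0 no hole
1 no hole
2 ((np.float64(234.8669179280599), np.float64(108.056640625)), (28.278605143229168, 39.64680480957031), 46.013938903808594) (np.float64(235.49928283691406), np.float64(109.05280049641928)) (16.31529998779297, 21.53631337483724)
   [ 809.8 -135.7  242.5] [ 0.876 -0.441  0.196]
   [ 811.1 -135.4  243.7] [-0.149 -0.632 -0.76 ]
(array([   6.45738029, 1051.57112535,  867.569225  ]), [np.float64(4.228232267631907e-14)])
```

View pics/rings.png

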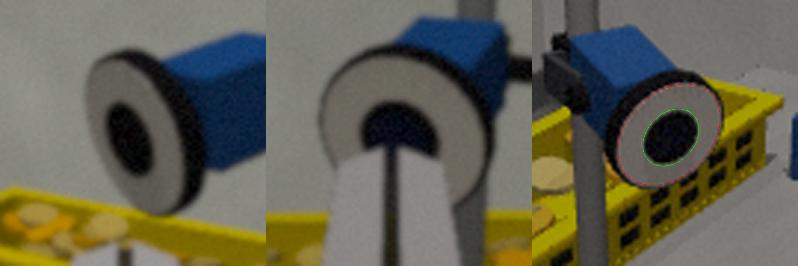

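View 1 (left) shows the whole ring. In view 2 the fingers hide its lower part. In the side view (right) the ring is cleanly fitted. I'm backing off and tilting so the ring clears the fingers.

>>> {"op": "move_arm", "data": {"dp": [[-30,15,10],[-30,15,10],[0,0,0]], "rotation": [[0.06,0.16,0],[0.06,0.16,0],[0,0,0]], "hand": [0,0,0]}}

```text
clock: 7.72
eef_pos: [519.7, -9.8, 351.0]
eef_rot: [-2.844, -1.406, -0.379]
wrist_force: [0.3, 0.5, 0.1]
finger_gap: 0.5
finger_force: 0.0
```

```bash
python3 - <<'E'
from h import *
import pickle
s=manip.read_state();R=Ro.from_euler('xyz',s["eef_rot"]).as_matrix();print(s["eef_pos"],R[:,2],s["clock"],s["joints"].round(2))
c=cam("wrist");I=[c["image"].astype(float)]
for i in range(3):I.append(camera("wrist")["image"].astype(float))
c["image"]=np.mean(I,0).astype(np.uint8);pickle.dump(c,open("v2.pkl","wb"))
a=pickle.load(open("v1.pkl","rb"))
v=[]
for c in(a,c):
    u=proj(c,np.array([754,-49,288.]));x0,y0=(u-35).astype(int);print(u)
    im=c["image"][y0:y0+70,x0:x0+70];v.append(cv2.resize(im,(400,400),interpolation=cv2.INTER_CUBIC))
    for r in(25,35,45):print(im[r,:,0].tolist())
cv2.imwrite("pics/v12.png",np.hstack(v)[:,:,::-1])
E
```

```text
[519.73894072  -9.8304384  350.99194244] [ 0.98462041 -0.07610388 -0.15726045] 7.725 [-0.1  -0.32  2.34  3.05  0.29 -1.44]
[261.45993159 181.66395961]
[147, 145, 141, 144, 142, 141, 143, 143, 141, 137, 137, 138, 138, 138, 139, 138, 138, 135, 125, 112, 107, 102, 100, 98, 102, 96, 89, 70, 55, 39, 36, 38, 46, 65, 81, 91, 99, 101, 101, 101, 101, 102, 101, 101, 97, 81, 54, 26, 13, 11, 16, 15, 16, 11, 23, 12, 17, 15, 15, 16, 18, 4, 7, 13, 3, 0, 19, 15, 9, 13]
[140, 145, 142, 138, 141, 141, 140, 140, 141, 139, 138, 137, 136, 138, 136, 141, 135, 136, 138, 133, 121, 110, 105, 100, 95, 78, 55, 26, 10, 7, 3, 14, 0, 4, 16, 13, 11, 12, 17, 28, 57, 83, 99, 99, 105, 101, 96, 104, 96, 80, 51, 22, 2, 6, 17, 10, 7, 0, 21, 7, 14, 14, 11, 9, 12, 9, 17, 9, 15, 16]
[136, 134, 135, 135, 136, 137, 138, 139, 139, 138, 136, 136, 134, 135, 132, 136, 137, 136, 139, 140, 136, 136, 137, 131, 123, 114, 102, 101, 93, 84, 62, 37, 16, 12, 7, 0, 5, 6, 0, 6, 24, 47, 73, 94, 100, 100, 99, 103, 102, 96, 94, 73, 47, 10, 20, 9, 0, 17, 0, 15, 13, 12, 16, 7, 15, 11, 14, 23, 38, 55]
[271.35837689 179.62720801]
[130, 130, 130,
[... 227 characters left out ...]
 106, 102, 97, 82, 64, 40, 23, 11, 12, 13, 48, 85, 112, 125, 129, 132, 131, 130]
[130, 131, 129, 130, 131, 131, 132, 132, 127, 119, 99, 92, 98, 104, 105, 107, 106, 107, 106, 107, 105, 99, 79, 48, 23, 7, 6, 9, 9, 5, 7, 3, 1, 6, 7, 9, 9, 4, 4, 4, 7, 9, 4, 8, 10, 21, 52, 83, 98, 107, 107, 107, 108, 106, 107, 106, 107, 108, 104, 97, 77, 49, 26, 37, 73, 108, 125, 131, 132, 132]
[141, 140, 139, 142, 143, 144, 145, 146, 146, 148, 151, 151, 150, 150, 145, 132, 117, 108, 104, 105, 107, 107, 106, 105, 105, 102, 98, 92, 85, 74, 61, 51, 41, 36, 29, 29, 26, 25, 23, 25, 29, 34, 44, 57, 72, 84, 96, 99, 102, 105, 106, 107, 104, 107, 107, 106, 106, 105, 101, 87, 69, 65, 86, 108, 120, 126, 126, 123, 122, 121]
```

View pics/v12.png

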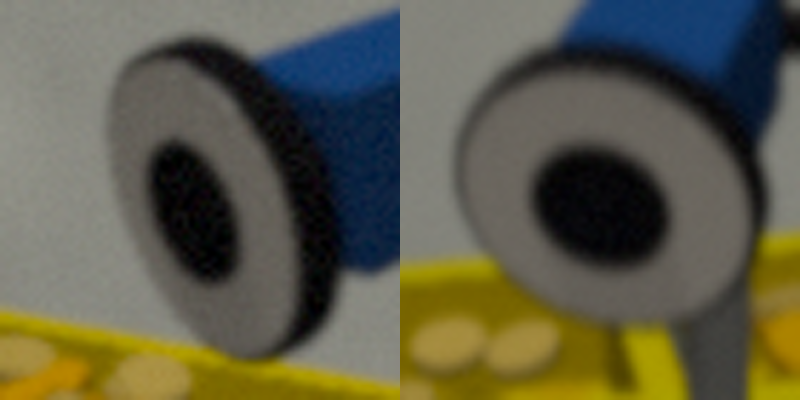

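Both crops now show the whole ring: left centred at about (205,205), right at about (600,195) in the crops. Segmenting with a value band.

```bash
python3 - <<'E'
src=open('m.py').read()
pre,post=src.split("for j,c in enumerate(cs):")
pre=pre.replace('c=cam("wrist");pickle.dump(c,open("v2.pkl","wb"))','c=pickle.load(open("v2.pkl","rb"))')
post=post.replace("m=cv2.inRange(g,(0,0,95),(180,55,255))","""lo,hi=[(55,120),(60,118),(95,255)][j]
    m=cv2.inRange(g,(0,0,lo),(180,[110,110,55][j],hi))
    m=cv2.morphologyEx(m,cv2.MORPH_OPEN,np.ones((19,19),np.uint8))""")
open('m2.py','w').write(pre+"for j,c in enumerate(cs):"+post)
E
python3 m2.py
```

```text
[520.7102229  -10.00586297 346.20216441] 7.925
0 ((np.float64(261.0121103922526), np.float64(181.2978312174479)), (27.97040557861328, 56.9204355875651), 157.6999969482422) (np.float64(259.4329376220703), np.float64(182.86632283528647)) (13.526204427083334, 26.66919199625651)
   [767.7 -42.7 285.5] [-0.047  0.896 -0.441]
   [765.5 -39.5 283.9] [ 0.882 -0.428  0.199]
1 ((np.float64(273.1285705566406), np.float64(183.47559611002603)), (43.47877502441406, 72.55412292480469), 147.50096130371094) (np.float64(270.6583506266276), np.float64(179.88392639160156)) (20.367390950520832, 25.477750142415363)
   [664.3 -42.8 323.1] [ 0.462  0.632 -0.622]
   [663.7 -37.6 320.3] [ 0.626 -0.77   0.127]
2 no hole
(array([746.19233533, -51.26995038, 287.67662178]), [np.float64(3.048215727966699), np.float64(3.0482157279667366)])
```

View pics/rings.png

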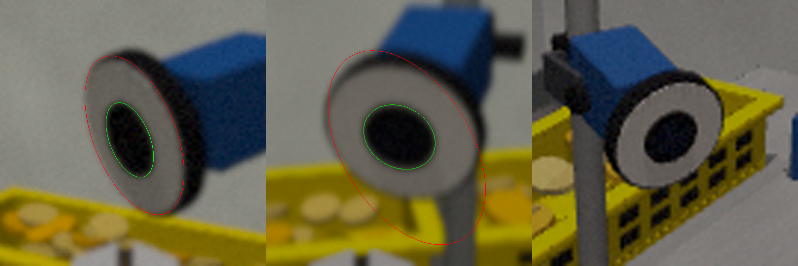

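```bash
cat > m3.py <<'E'
exec(open('m2.py').read().split("for j,c in enumerate(cs):")[0])
w=cam("wrist");s2=manip.read_state();print(s2["eef_pos"],s2["clock"])
cs[1]=w
T={0:(55,),1:(55,),2:(60,)}
H=[]
for j,c in enumerate(cs):
    u=proj(c,np.array([752,-50,287.]));x0,y0=(u-30).astype(int);S=6
    im=cv2.resize(c["image"][y0:y0+60,x0:x0+60],None,fx=S,fy=S,interpolation=cv2.INTER_CUBIC)
    g=cv2.GaussianBlur(im,(0,0),3)
    m=cv2.inRange(g[:,:,0],0,55)
    k=min([q for q in cv2.findContours(m,cv2.RETR_LIST,cv2.CHAIN_APPROX_NONE)[0] if 1500<cv2.contourArea(q)<30000],key=lambda q:np.linalg.norm(q.reshape(-1,2).mean(0)-180))
    E=cv2.fitEllipse(k);E=(((E[0][0]+.5)/S-.5+x0,(E[0][1]+.5)/S-.5+y0),(E[1][0]/S,E[1][1]/S),E[2])
    print(j,np.round(E[0],1),np.round(E[1],1));H.append((c,E[0]))
    for X,n in circle(c,E):print("   ",n.round(3))
print(tri(*H),tri(*H[:2]),tri(H[0],H[2]))
E
python3 m3.py
```

```text
[520.72469598  -9.8916392  345.88770659] 7.975
[520.69218434  -9.64908352 345.98503799] 8.075
0 [259.4 182.9] [13.3 26.4]
    [-0.042  0.898 -0.439]
    [ 0.891 -0.414  0.186]
1 [270.8 177.3] [19.9 25. ]
    [ 0.56   0.251 -0.79 ]
    [ 0.893 -0.422  0.158]
2 [235.5 109.1] [14.6 19.9]
    [ 0.868 -0.465  0.172]
    [-0.12  -0.643 -0.757]
(array([749.64687544, -47.75334116, 287.24611055]), [np.float64(0.3676938546959818), np.float64(0.2692372836152529), np.float64(0.29362119887586813)]) (array([750.25410911, -47.54925291, 286.89956676]), [np.float64(0.1975448966384908), np.float64(0.1975448966386006)]) (array([749.6019437 , -47.96537047, 287.17920543]), [np.float64(0.28344624604324015), np.float64(0.2834462460431997)])
```

```bash
cat > r.py <<'E'
from h import *
import sys
def R_yp(yaw,pitch):  # tool x/y/z for label frame yaw, pitch(up)
    x=np.array([np.cos(pitch)*np.cos(yaw),np.cos(pitch)*np.sin(yaw),np.sin(pitch)]);y=np.array([-np.sin(yaw),np.cos(yaw),0]);z=np.cross(x,y)
    return np.c_[x,-y,-z]
def rep(P,yaw,pitch):
    s=manip.read_state();R=Ro.from_euler('xyz',s["eef_rot"]).as_matrix()
    print("dp",(np.array(P)-s["eef_pos"]).round(1),"rv",Ro.from_matrix(R_yp(yaw,pitch)@R.T).as_rotvec().round(3),"j",s["joints"].round(2),s["clock"],"F",s["wrist_force"].round(1),s["finger_gap"].round(1),s["finger_force"])
if __name__=="__main__":
    a=eval(sys.argv[1]);rep(*a)
E
python3 r.py "([556,-157,309],np.radians(30),np.pi/2)"; python3 r.py "([483,42,200],.526,0)"
```

```text
Traceback (most recent call last):
  File "r.py", line 10, in <module>
    a=eval(sys.argv[1]);rep(*a)
                        ~~~^^^^
  File "r.py", line 8, in rep
    print("dp",(np.array(P)-s["eef_pos"]).round(1),"rv",Ro.from_matrix(R_yp(yaw,pitch)@R.T).as_rotvec().round(3),"j",s["joints"].round(2),s["clock"],"F",s["wrist_force"].round(1),s["finger_gap"].round(1),s["finger_force"])
                                                                                                                                                                                   ^^^^^^^^^^^^^^^^^^^^^
AttributeError: 'float' object has no attribute 'round'
Traceback (most recent call last):
  File "r.py", line 10, in <module>
    a=eval(sys.argv[1]);rep(*a)
                        ~~~^^^^
  File "r.py", line 8, in rep
    print("dp",(np.array(P)-s["eef_pos"]).round(1),"rv",Ro.from_matrix(R_yp(yaw,pitch)@R.T).as_rotvec().round(3),"j",s["joints"].round(2),s["clock"],"F",s["wrist_force"].round(1),s["finger_gap"].round(1),s["finger_force"])
                                                                                                                                                                                   ^^^^^^^^^^^^^^^^^^^^^
AttributeError: 'float' object has no attribute 'round'
```

```bash
sed -i 's/s\["finger_gap"\].round(1)/round(s["finger_gap"],1)/' r.py
python3 r.py "([556,-157,309],np.radians(30),np.pi/2)"; python3 r.py "([483,42,200],.526,0)"
```

```text
dp [  35.3 -147.4  -37. ] rv [-0.012 -0.175  0.603] j [-0.1  -0.32  2.34  3.06  0.29 -1.44] 8.075 F [ 0.1  1.  -0.2] 0.6 0.0
dp [ -37.7   51.6 -146. ] rv [-0.352  1.383  0.541] j [-0.1  -0.32  2.34  3.06  0.29 -1.44] 8.075 F [ 0.1  1.  -0.2] 0.6 0.0
```

>>> {"op": "move_arm", "data": {"dp": [[3,-20,-5],[3,-20,-5],[6,-20,-5],[6,-20,-5],[6,-25,-5],[6,-25,-5],[6,-17,-5]], "rotation": [[0,-0.02,0.09],[0,-0.02,0.09],[0,-0.02,0.09],[0,-0.02,0.09],[0,-0.03,0.09],[0,-0.03,0.09],[0,-0.03,0.07]], "hand": [0,0,0,0,0,0,0]}}

```text
clock: 8.95
eef_pos: [556.9, -144.9, 325.6]
eef_rot: [-0.486, -1.549, -2.232]
wrist_force: [-0.0, 1.2, 0.8]
finger_gap: 0.5
finger_force: 0.0
```

```bash
python3 r.py "([483,42,200],.526,0)"
```

```text
dp [ -73.9  186.9 -125.6] rv [-0.734  1.411  0.088] j [-0.78  0.19  2.07  1.83  1.3  -0.72] 8.95 F [-0.   1.2  0.8] 0.5 0.0
```

>>> {"op": "move_arm", "data": {"dp": [[-9,18,-8],[-9,20,-12],[-8,22,-14],[-8,22,-14],[-8,22,-14],[-8,22,-14],[-8,22,-14],[-8,21,-14],[-8,18,-14],[0,0,-7]], "rotation": [[-0.081,0.157,0.01],[-0.081,0.157,0.01],[-0.081,0.157,0.01],[-0.081,0.157,0.01],[-0.081,0.157,0.01],[-0.081,0.157,0.01],[-0.081,0.157,0.01],[-0.081,0.157,0.01],[-0.081,0.157,0.01],[0,0,0]], "hand": [0.78,0.78,0.78,0.78,0.78,0.78,0.78,0.78,0.78,0.78]}}

```text
clock: 10.2
eef_pos: [482.9, 45.1, 199.6]
eef_rot: [-3.137, 0.007, 0.529]
wrist_force: [0.3, 0.8, -0.3]
finger_gap: 73.4
finger_force: 0.0
```

```bash
python3 - <<'E'
from r import *
rep([483,42,200],.526,0)
c=cam("wrist");u=proj(c,np.array([483,42,73.]));print(u)
k=blobs(c["image"],(3,150,90),(20,255,255),100,(int(u[0])-40,int(u[1])-40,int(u[0])+40,int(u[1])+40))[0]
q=cv2.boxPoints(cv2.minAreaRect(k));P=np.array([plane(c,p,73) for p in q])
print(P.mean(0),[np.round([np.linalg.norm(P[i]-P[i-1]),np.degrees(np.arctan2(*(P[i]-P[i-1])[1::-1]))],1) for i in range(4)],P.round(1).tolist())
x,y=u.astype(int);cv2.imwrite("pics/pre.png",cv2.resize(c["image"][y-70:y+70,x-95:x+95],None,fx=4,fy=4)[:,:,::-1])
E
```

```text
dp [ 0.1 -3.1  0.4] rv [-0.    -0.008 -0.003] j [0.02 0.16 1.7  0.   1.28 1.06] 10.2 F [ 0.3  0.8 -0.3] 73.4 0.0
[260.69388024 184.48355212]
[483.97481873  42.847896    73.        ] [array([49.3, 29.2]), array([ 45.3, -59.7]), array([  49.3, -148.3]), array([ 47.4, 120.4])] [[493.8, 74.9, 73.0], [516.6, 35.8, 73.0], [474.7, 9.9, 73.0], [450.8, 50.8, 73.0]]
```

>>> {"op": "move_arm", "data": {"dp": [[0.5,-2.5,-30],[0,0,-35],[0,0,-40],[0,0,-40],[0,0,-25],[0,0,-14.5],[0,0,0]], "rotation": [[0,-0.008,0],[0,0,0],[0,0,0],[0,0,0],[0,0,0],[0,0,0],[0,0,0]], "hand": [0.78,0.78,0.78,0.78,0.78,0.78,0.78]}}

```text
clock: 11.12
eef_pos: [483.2, 40.7, 17.1]
eef_rot: [3.14, -0.006, 0.525]
wrist_force: [-0.3, -0.1, 0.7]
finger_gap: 73.5
finger_force: 0.0
```

>>> {"op": "move_arm", "data": {"dp": [[0,0,0],[0,0,0],[0,0,0],[0,0,0]], "rotation": [[0,0,0],[0,0,0],[0,0,0],[0,0,0]], "hand": [0.4,0.4,0.4,0.4], "newtons": 20}}

```text
clock: 11.62
eef_pos: [483.9, 41.2, 18.1]
eef_rot: [3.139, -0.008, 0.526]
wrist_force: [-2.1, -0.4, 8.1]
finger_gap: 50.2
finger_force: 20.0
```

```bash
python3 r.py "([483.5,42.5,15],.528,0)"
```

```text
dp [-0.4  1.3 -3.1] rv [-0.002  0.008  0.002] j [0.01 0.41 1.87 0.   0.86 1.05] 11.625 F [-2.1 -0.4  8.1] 50.2 19.996491372585297
```

>>> {"op": "move_arm", "data": {"dp": [[0,0,10],[0,0,20],[0,0,30],[0,0,35],[0,0,40],[0,0,40],[0,0,35],[0,0,20],[0,0,0]], "rotation": [[0,0,0],[0,0,0],[0,0,0],[0,0,0],[0,0,0],[0,0,0],[0,0,0],[0,0,0],[0,0,0]], "hand": [0.4,0.4,0.4,0.4,0.4,0.4,0.4,0.4,0.4], "newtons": 25}}

```text
clock: 12.75
eef_pos: [483.9, 41.2, 248.8]
eef_rot: [3.138, -0.009, 0.526]
wrist_force: [-0.3, 0.1, -1.5]
finger_gap: 50.0
finger_force: 25.0
```

```bash
python3 r.py "([597,27,244],-.456,.185)"
```

```text
dp [113.1 -14.2  -4.8] rv [ 0.01  -0.183 -0.979] j [0.01 0.12 1.64 0.   1.38 1.05] 12.75 F [-0.3  0.1 -1.5] 50.0 24.987577199935913
```

>>> {"op": "move_arm", "data": {"dp": [[11.3,-1.4,0],[11.3,-1.4,0],[11.3,-1.4,0],[11.3,-1.4,0],[11.3,-1.4,0],[11.3,-1.4,0],[11.3,-1.4,0],[11.3,-1.4,-1],[11.3,-1.4,-2],[11.3,-1.4,-2]], "rotation": [[0.001,-0.0183,-0.098],[0.001,-0.0183,-0.098],[0.001,-0.0183,-0.098],[0.001,-0.0183,-0.098],[0.001,-0.0183,-0.098],[0.001,-0.0183,-0.098],[0.001,-0.0183,-0.098],[0.001,-0.0183,-0.098],[0.001,-0.0183,-0.098],[0.001,-0.0183,-0.098]], "hand": [0.4,0.4,0.4,0.4,0.4,0.4,0.4,0.4,0.4,0.4]}}

```text
clock: 14.0
eef_pos: [596.4, 27.2, 240.9]
eef_rot: [-3.14, -0.181, -0.46]
wrist_force: [0.7, -0.1, -2.0]
finger_gap: 50.0
finger_force: 25.0
```

>>> {"op": "move_arm", "data": {"dp": [[0,0,0],[0,0,0]], "rotation": [[0,0,0],[0,0,0]], "hand": [0.4,0.4]}}

```text
clock: 14.25
eef_pos: [596.1, 27.2, 241.8]
eef_rot: [-3.141, -0.181, -0.455]
wrist_force: [-1.3, -0.7, -1.8]
finger_gap: 49.8
finger_force: 25.0
```

```bash
python3 - <<'E'
from r import *
rep([597,27,244],-.456,.185)
x,_,z=R_yp(-.456,.185).T;z=-z
F=np.array([749.7,-47.7,287.2])-150*x
U=F-25*x-26*z;y=np.cross(z,x);print(F)
v=[]
for n in("scene","side"):
    c=cam(n);im=c["image"].copy();u=proj(c,F+1.2*x);print(n,u)
    lab=[proj(c,F+1.2*x+a*18*y+b*17*z) for a,b in((1,1),(-1,1),(-1,-1),(1,-1))]
    top=[proj(c,U+70*z+a*24*x+b*24*y) for a,b in((1,1),(-1,1),(-1,-1),(1,-1))]
    x0,y0=(u-40).astype(int);im=cv2.resize(im[y0:y0+80,x0:x0+80],(400,400),interpolation=cv2.INTER_CUBIC)
    for q in(lab,top):cv2.polylines(im,[((np.array(q)-[x0,y0]+.5)*5).astype(np.int32)],True,(0,255,0),1)
    v.append(im)
cv2.imwrite("pics/final.png",np.hstack(v)[:,:,::-1])
E
```

```text
dp [ 0.9 -0.2  2.2] rv [-0.002 -0.003 -0.002] j [ 0.02  0.29  1.46 -0.09  1.23  2.07] 14.25 F [-1.3 -0.7 -1.8] 49.8 24.987688958644867
[617.32486166  17.22692343 259.60801997]
scene [240.84932467 163.28662462]
side [273.95383783 149.11247177]
```

View pics/final.png

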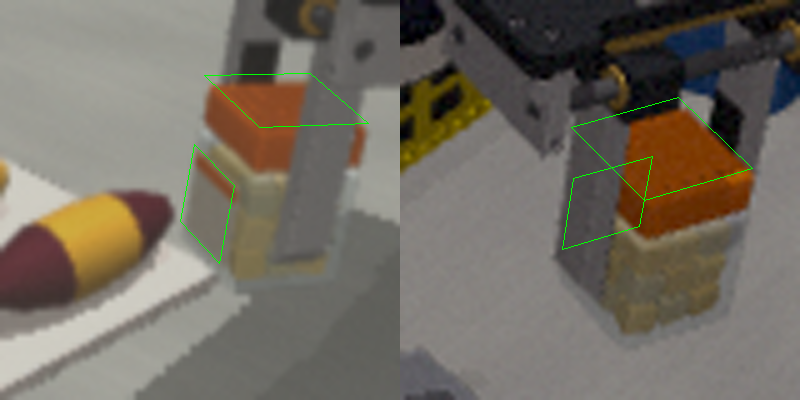

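The overlay matches in orientation, with the label upright and the fingers clear of it. The real lid edges sit about 11 px (at 5×) below the prediction in both views, which is about 4 mm low. Correcting.

>>> {"op": "move_arm", "data": {"dp": [[1,0,3.8],[0,0,0],[0,0,0],[0,0,0],[0,0,0]], "rotation": [[-0.002,-0.003,0],[0,0,0],[0,0,0],[0,0,0],[0,0,0]], "hand": [0.4,0.4,0.4,0.4,0.4]}}

```text
clock: 14.98
eef_pos: [597.5, 27.2, 246.1]
eef_rot: [-3.14, -0.186, -0.457]
wrist_force: [0.7, -0.4, -1.1]
finger_gap: 49.9
finger_force: 25.0
```

```bash
python3 - <<'E'
from r import *
rep([597,27,246],-.456,.185)
s=manip.read_state();print(np.abs(s["qd"]).max())
x,_,z=R_yp(-.456,.185).T;z=-z;y=np.cross(z,x)
F=np.array([749.7,-47.7,287.2])-150*x;U=F-25*x-26*z
# lid top front-left / back corners: extremes of the orange blob against prediction
for n in("scene","side"):
    c=cam(n);C=np.array([proj(c,U+h*z+a*24*x+b*24*y) for h in(52,70) for a in(1,-1) for b in(1,-1)])
    u=C.mean(0).astype(int);k=blobs(c["image"],(3,150,70),(20,255,255),20,(u[0]-25,u[1]-25,u[0]+25,u[1]+25))
    k=np.vstack(k).reshape(-1,2);print(n,"pred",C.min(0).round(1),C.max(0).round(1),"seen",k.min(0),k.max(0))
E
```

```text
dp [-0.5 -0.2 -0.1] rv [-0.001  0.001  0.001] j [ 0.02  0.29  1.46 -0.09  1.24  2.07] 14.975 F [ 0.7 -0.4 -1.1] 49.9 24.98763620853424
0.002557971925340254
scene pred [238.9 137.2] [273.3 156.7] seen [241 138] [259 154]
side pred [265.7 128. ] [303.1 156.6] seen [276 129] [302 154]
```

```bash
python3 -c "
from cell import manip
print(manip.sign_off())"
```

```text
the job is handed in; nothing more can be done
None
```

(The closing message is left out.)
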